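# Proof-pull a moulded T-handle on a spring pull tester

## Robot

A 6-joint arm with a two-finger parallel gripper is mounted at the origin on the work surface. World frame = base frame: x ahead of the robot, y to its left, z up, the work surface at z = 0. Lengths are in m, angles in degrees, forces in N, time in s.
With the tool pointing down it reaches from about 0.35 to 0.875 m from the base axis. Payload 4.2 kg.
Tool frame: the origin (TCP) lies midway between the tips of the shut fingers; the grasp point (between the pads) lies 19 mm behind it; y points along the fingers, z is the direction in which the jaws open and shut, and the axes are right-handed (so a half turn about y gives the same grasp; the last joint's range is limited). The gripper opens to 87 mm and grips with 3 to 60 N. Pads are 19 mm wide; open, the fingers measure 117 mm over their backs; the gripper's body (75 mm by 190 mm) begins 51 mm behind the grasp point.
Start: joints at [80.306, 22.042, 0.453, 0, -68.411, -14.817], TCP at [0.259, 0.569, 0.223] pointing down, gripper open.
Joint ranges: [-179.83, 179.83], [-69.29, 118.12], [-61.27, 80.66], [-181.25, 117.63], [-171.15, -9.14], [-177.46, 177.46]. Speed limits (degrees/s): [159.86, 159.86, 180, 180, 180, 180].

## Interface

Orientations are given as [roll, pitch, yaw] about the fixed x, y, z axes, in that order (R = Rz(yaw) Ry(pitch) Rx(roll)).
In Python, from workcell import env gives the robot as it stands. The module is installed in compiled form; this text tells all that it offers. Calls block until the motion is done:
- env.goto(position, orientation): joint-space move of the TCP to a pose.
- env.move_straight(position, rotation=None, rate=0.15, force_limit=None): straight line of the TCP; rotation=None keeps the orientation; rate is the mean speed in m/s. With force_limit (N) it stops when the force on the tool has changed by that much, and returns True; else False.
- env.set_joints(angles): joint-space move.
- env.gripper_to(opening, grasp_force=None): opening from 0.0 (shut) to 1.0 (fully open); grasp_force is the grip in N (None keeps the last); returns when the fingers have stopped.
- env.dwell(seconds).
- env.inverse_kinematics(position, orientation): joint angles nearest the present ones, or None.
- env.read_state(): the state.
- env.grab_frame(name): name is "side" or "top"; returns a dict with "image" (400x640x3 uint8, blue, green, red), "fx", "fy", "cx", "cy" (pixels), "D" ([k1, k2, p1, p2, k3] as OpenCV has them; the pictures are not rectified), "position" and "orientation" of the camera in the world. Camera axes: x right, y up, looking along -z (the intrinsics and any distortion apply to the point x, -y, -z); pixel columns grow to the right and rows downward; lengths in m; the calibration is good to about 2 mm. A picture is of the moment at which its call begins. There is no depth.
A pose or a line that the arm cannot do raises env.Unreachable and nothing moves.
- env.close_job(): hands the job in, once; it reports no verdict.
Trained networks look in a picture, given as the dict that the camera call returned (one of the last four; its "shot" number tells which), for a name from the list of things; names that differ only in an ending like _2 or _b are one class to them, and where a whole thing is asked for, a point or a joint stands for the part that bears it (a point fixed in the world has none). Each returns a list of dicts, best first, with "score" (0 to 1); they miss things now and then, are a little off and sometimes report something else, mostly with a low value. They report only what shows in the picture. A call takes as long as a camera call. They do not tell look-alikes from the thing itself.
- env.search_frame(picture, thing): "xyz" ([x, y, z] in m, in world coordinates, good to about 4 mm: the middle of the surface that is visible of it).
- env.trace(picture, thing): "mask" (400x640 bool, what is visible of it).
The state is a dict: "clock": time; "joint_positions": joint angles; "qvel": joint speeds; "joint_torque": joint torques, N m; "position": TCP position; "tool_rot": TCP orientation; "force": force on the tool from outside, world axes, zero at the start; "wrist_torque": the same for the moment, N m; "opening": opening from 0.0 (shut) to 1.0 (fully open).
Only numpy, scipy, OpenCV 4.12 (cv2) and the standard library are available. Lean on these libraries where they do the work, as an engineer would, in place of code of your own. Each camera call takes 0.05 s, during which the arm holds its last target. There are 200 camera calls.

## Task

Proof-test the white T-handle lying on the bench: set its eye down over the upright post of the spring pull tester, stem level on the narrow front rest, then pull the handle straight out towards you, drawing the carriage against its spring until the pointer lines up with the black target flag on the scale, without overloading it past the flag. Pull only by the handle, and leave the flag and everything else on the bench as they are. Finish while still holding the pull with the pointer at the flag: do not let go.

Things in the scene. Friction and masses are not known exactly. Their poses are not given: they have to be found in the camera images.
- t_handle: white plastic T-handle, ~50 g, flat on the bench right of the tester; the only T with a round eye. 12 mm thick all over. Origin: underside, middle of the stem, a good place to grip and pull (fingers closing along y); x along the stem to the eye, z up. Stem 14 mm wide (y), x = -41 to +34 mm; crossbar 14 (x) by 70 mm (y) centred at x = -48; eye ring 32 mm outside, hole 20 mm, centred at x = +48
- eye (a point): centre of the T-handle's eye hole, at the level of the handle's underside; axes as the T-handle
- tester: spring pull tester fixed to the bench: grey base 340 x 150 x 12 mm, two guide rods, carriage, spring barrel at the far end. Origin: under the middle of the base; x away from the robot along the rods (yaw within 0.25 rad), y left, z up. The carriage draws out along -x. Rod bracket and barrel (from x = +75 mm) reach 58 mm up; in front of the post only the front rest is higher than 38 mm
- draw_carriage (a joint): how far the carriage is drawn out along the tester's -x, in m: 0 = home (sprung back), end stop at 0.065. The spring pulls it back with about 3.6 N at home plus 0.18 N per mm (about 12 N at 45 mm); it springs home when let go
- post_seat (a point): on the carriage: centre of the round steel seat, 38 mm across, its top 60 mm above the bench, on which the eye comes to lie, at the foot of the upright post; moves with the carriage; axes as the tester. The post is 10 mm thick with a tapered tip 22 mm above the seat. Carriage home: at tester x = +30 mm, y = 0
- front_rest (a point): top centre of the narrow upright front rest on the carriage, 10 mm wide (y) and 8 mm thick (x), 74 mm in front (tester -x) of the post and level with the seat; the T-handle's stem lies on it, 26 mm behind its origin towards the crossbar. Axes as the tester
- pointer_tip (a point): tip of the thin black pointer on the carriage's left (+y) side, over the white scale (5 mm graduations); moves with the carriage; axes as the tester
- flag_tip (a point): tip of the thin black nib of the target flag, a small black block 14 mm wide on the left edge of the scale, facing the pointer; axes as the tester. The pointer is on the mark when pointer tip and flag tip have the same position along the tester's x
- target_flag (a joint): where the flag has been set on the scale by hand, in m: the value of draw_carriage at which the pointer lines up with it, 0.030 to 0.052. Stiff by friction; not to be moved
- bow_handle: bystander: white U-shaped bow handle lying flat, 104 x 45 mm, 13 mm high; origin under its middle
- round_knob: bystander: white round knob on its stem, 44 mm across, 34 mm high; origin under its centre
- caliper: bystander: steel caliper with a black slide, 210 mm long, up to 13 mm high, left of the tester; origin under its middle
- screwdriver: bystander: screwdriver lying left of the tester; origin under its middle
- spray_bottle: bystander: white bottle with a black cap, 56 mm across and 150 mm high, left of the tester; origin under its centre
- tape_roll: bystander: flat cardboard roll core, 90 mm across, 25 mm high, at the right; origin under its centre
Things that resemble listed ones, but are neither listed nor needed, are in the scene too. Leave any green or yellow look-alike of the t_handle alone.

How it is judged:
By the outcome, as a careful person would: the job done as asked, in the order asked, and still so for the second after the job is handed in, while the arm keeps its last pose, push and grip.
It also fails if it takes over 48 s, if anything falls off the work surface, if the arm or the gripper's body presses on something with over 40 N, if the wrist force passes 120 N, or if a joint passes its speed limit or range.

## Working session

There is one attempt and no reset: what is moved stays moved. The work goes in short steps, each a Python script; the robot and the scene stay as the last script left them, time stands still between calls to the robot, and variables do not carry over. Pictures are saved under pics/ and viewed, about 8 in all and at most 12, crops included, and the job is handed in when it is done.

```bash
mkdir -p pics; cat > h.py <<'E'
import numpy as np, cv2
from scipy.spatial.transform import Rotation as R
from workcell import env
def camR(p):
    o=np.array(p["orientation"],float)
    if o.shape==(3,3): return o
    if o.shape==(4,): return R.from_quat(o).as_matrix()
    return R.from_euler('xyz',o,degrees=True).as_matrix()
def K(p): return np.array([[p["fx"],0,p["cx"]],[0,p["fy"],p["cy"]],[0,0,1.]])
def toplane(p,uv,z):
    uv=np.array(uv,float).reshape(-1,1,2)
    n=cv2.undistortPoints(uv,K(p),np.array(p["D"],float)).reshape(-1,2)
    d=np.c_[n[:,0],-n[:,1],-np.ones(len(n))]@camR(p).T
    c=np.array(p["position"]); return c+d*((z-c[2])/d[:,2])[:,None]
def proj(p,X):
    X=np.array(X,float).reshape(-1,3)
    q=(X-np.array(p["position"]))@camR(p); q=q*[1,-1,-1]
    return cv2.projectPoints(q.reshape(-1,1,3),np.zeros(3),np.zeros(3),K(p),np.array(p["D"],float))[0].reshape(-1,2)
E
python3 - <<'E'
from h import *
for n in("top","side"):
    p=env.grab_frame(n); cv2.imwrite(f"pics/{n}0.png",p["image"])
    print({k:v for k,v in p.items() if k!="image"})
    for t in("t_handle","eye","tester","post_seat","front_rest","pointer_tip","flag_tip"):
        print(n,t,[(np.round(d["xyz"],3).tolist(),round(d["score"],2)) for d in env.search_frame(p,t)[:4]])
print(env.read_state())
E
```

```text
{'fx': 383.4133978888411, 'fy': 383.4133978888411, 'cx': 325.2121249826734, 'cy': 201.01002477425405, 'D': array([0.02222576, 0.        , 0.        , 0.        , 0.        ]), 'position': array([ 0.30176606, -0.0216671 ,  1.12726482]), 'orientation': array([ 11.25929987,  -0.50494734, -90.21000344]), 'shot': 1}
top t_handle [([0.682, -0.06, 0.012], 0.8), ([0.294, -0.358, 0.008], 0.6), ([0.34, -0.068, 0.014], 0.56), ([0.577, -0.216, 0.015], 0.52)]
top eye [([0.581, -0.216, 0.006], 0.86), ([0.676, -0.06, 0.01], 0.78), ([0.296, -0.359, 0.015], 0.66), ([0.34, -0.067, 0.014], 0.53)]
top tester [([0.613, 0.127, 0.01], 0.93), ([0.623, 0.129, 0.032], 0.44), ([0.443, -0.229, 0.01], 0.19)]
top post_seat [([0.625, 0.127, 0.03], 0.73)]
top front_rest [([0.622, 0.126, 0.036], 0.86), ([0.614, 0.124, 0.01], 0.36)]
top pointer_tip [([0.622, 0.128, 0.039], 0.7)]
top flag_tip [([0.578, 0.201, 0.034], 0.59), ([0.452, -0.439, 0.024], 0.36), ([0.445, -0.226, 0.012], 0.24)]
{'fx': 393.27653646211144, 'fy': 393.27653646211144, 'cx': 320.40928132419947, 'cy': 205.69677566281214, 'D': array([-0.0138964,  0. 
[... 628 characters left out ...]
15, 0.035], 0.59)]
side flag_tip []
{'clock': 0.8, 'joint_positions': array([ 8.03063270e+01,  2.20398015e+01,  4.54322075e-01, -2.73023424e-03,
       -6.84117776e+01, -1.48173820e+01]), 'qvel': array([ 0.0174195 ,  0.02751963,  0.08191698, -0.03801019, -0.06698962,
       -0.00626112]), 'joint_torque': array([ 6.58021745e-04, -3.90409863e+01,  1.87613404e+01,  4.22418907e+00,
        1.56099029e-02, -1.37361508e-05]), 'position': array([0.2592422 , 0.5686782 , 0.22257441]), 'tool_rot': array([-9.00020025e+01, -3.15581543e-03,  1.55487940e+02]), 'force': array([0.86583277, 0.31227555, 0.17509578]), 'wrist_torque': array([ 0.01238389, -0.01065308,  0.0423652 ]), 'opening': 1.002483431035236}
```

View pics/top0.png

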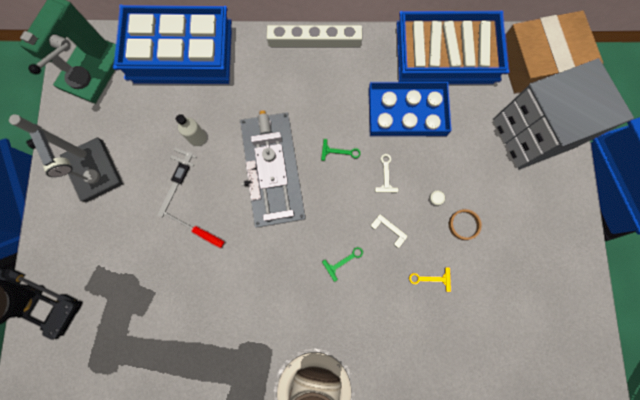

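View pics/side0.png

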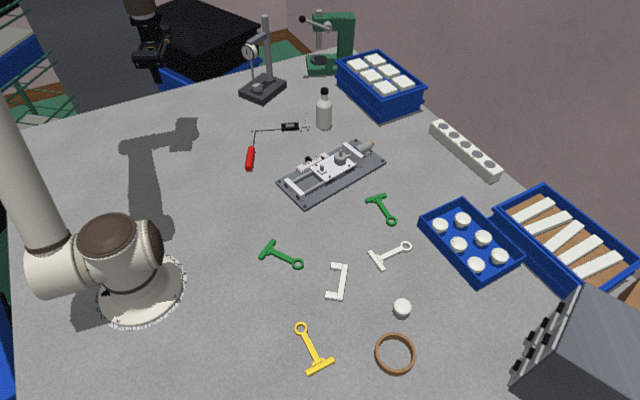

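Top view: the T look-alikes are the white T at (387,173) with its eye at (386,158), green Ts at (340,151) and (343,263), and a yellow T at (430,280). The white bow handle is at (390,230) with no eye. I choose the white T. The tester is centred near (270,168), with the pointer and flag on its left at about (252,180). Next are close crops of both.

```bash
python3 - <<'E'
from h import *
p=env.grab_frame("top"); s=env.grab_frame("side")
import pickle; pickle.dump((p,s),open("f0.pkl","wb"))
I=p["image"]
a=cv2.resize(I[100:235,225:315],None,fx=4.4,fy=4.4,interpolation=cv2.INTER_CUBIC)
b=cv2.resize(I[140:205,360:420],None,fx=4.4,fy=4.4,interpolation=cv2.INTER_CUBIC)
b=cv2.copyMakeBorder(b,0,a.shape[0]-b.shape[0],0,0,0)
cv2.imwrite("pics/crop1.png",np.hstack([a,b]))
cv2.imwrite("pics/crop2.png",cv2.resize(s["image"][125:215,265:395],None,fx=6,fy=6,interpolation=cv2.INTER_CUBIC))
for q in(p,s):
  for t in env.trace(q,"t_handle"):
    m=t["mask"]; v,u=np.nonzero(m); col=q["image"][m].mean(0)
    if col.min()>150:
        X=toplane(q,np.c_[u,v],0.012); c=X.mean(0); w,V=np.linalg.eigh(np.cov((X-c)[:,:2].T))
        # template fit, silhouette
        print(t["score"],len(u),u.mean(),v.mean(),col.round(),c.round(4),V[:,1],np.sqrt(w))
E
```

```text
0.73 293 386.06484641638224 178.8703071672355 [206. 221. 224.] [ 0.5914 -0.2153  0.012 ] [-0.99978261  0.02085037] [0.01273293 0.03567922]
0.89 411 387.8175182481752 254.4330900243309 [191. 199. 196.] [ 0.5961 -0.2205  0.012 ] [-0.99994462  0.01052457] [0.0137832  0.03992536]
```

View pics/crop1.png

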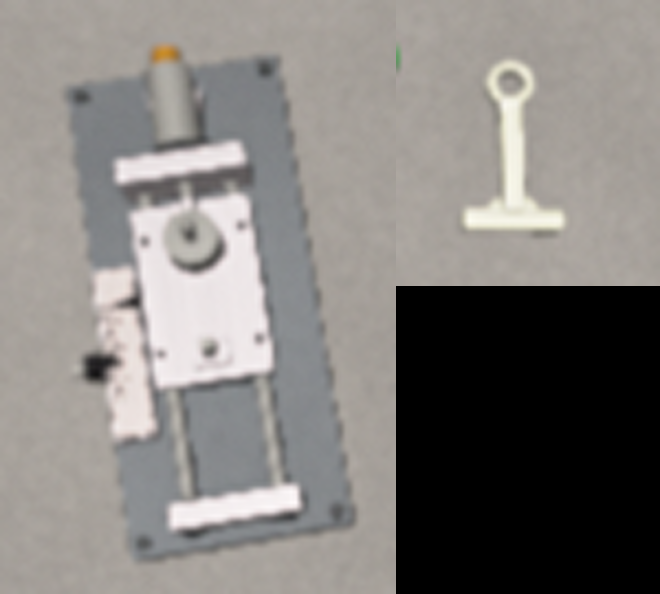

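View pics/crop2.png

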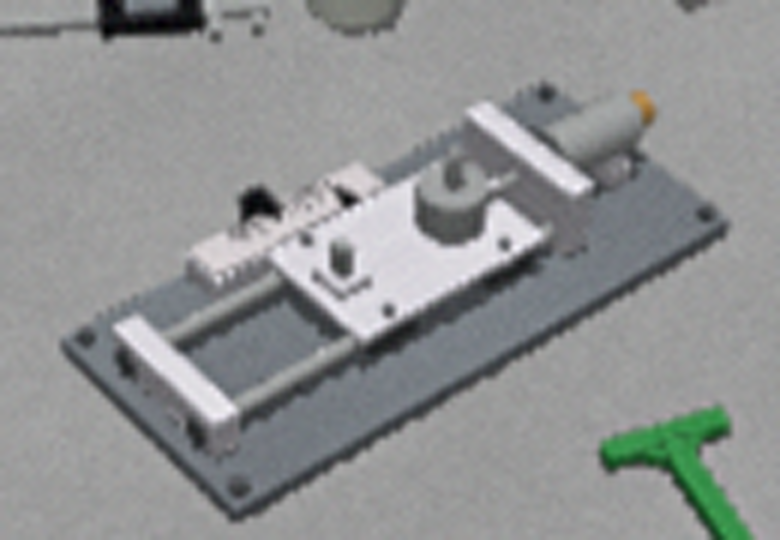

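Crop 1 shows the white T with its eye at crop (510,83) and crossbar at (514,219), so the choice is right. On the tester, the post seat is at (193,238), the front rest at (209,347), the pointer at (128,302) and the flag nib at (115,365). Crop 2 shows the same from the side: seat (453,190), rest (342,250), flag (262,203).

```bash
python3 - <<'E'
from h import *
import pickle; p,s=pickle.load(open("f0.pkl","rb"))
A=lambda U:(np.array(U,float)+.5)/4.4-.5+[225,100]
B=lambda U:(np.array(U,float)-[396,0]+.5)/4.4-.5+[360,140]
C=lambda U:(np.array(U,float)+.5)/6-.5+[265,125]
for n,q,uv in(("top",p,A([(68,90),(278,58),(355,522),(138,558)])),("side",s,C([(545,82),(730,228),(235,520),(62,347)]))):
    X=toplane(q,uv,.012)[:,:2]
    ax=(X[0]+X[1]-X[2]-X[3])/2; print(n,"base",X.mean(0).round(4),"yaw",np.degrees(np.arctan2(ax[1],ax[0])).round(2),np.linalg.norm(ax).round(3),np.linalg.norm(X[0]-X[1]).round(3),np.linalg.norm(X[3]-X[2]).round(3))
    c=X.mean(0);x=ax/np.linalg.norm(ax);S=c+.03*x
    print(" seat pred",S.round(4))
print("seat top",toplane(p,A([(193,237)]),.060),"side",toplane(s,C([(452,188)]),.060))
print("rest top",toplane(p,A([(209,347)]),.060),"side",toplane(s,C([(343,242)]),.060))
print("eye",toplane(p,B([(510,83)]),.012),"bar",toplane(p,B([(514,216)]),.012))
# side: white blob eye hole
m=s["image"][235:280,360:420]; cv2.imwrite("pics/eye_s.png",cv2.resize(m,None,fx=8,fy=8,interpolation=cv2.INTER_CUBIC))
E
```

```text
top base [0.6256 0.1271] yaw 9.9 0.335 0.149 0.146
 seat pred [0.6551 0.1323]
side base [0.6246 0.1212] yaw 10.04 0.339 0.153 0.148
 seat pred [0.6541 0.1264]
seat top [[0.65525521 0.13238119 0.06      ]] side [[0.65558737 0.12888667 0.06      ]]
rest top [[0.58036696 0.12013833 0.06      ]] side [[0.58559321 0.12004639 0.06      ]]
eye [[ 0.65502582 -0.21582955  0.012     ]] bar [[ 0.56090079 -0.21535388  0.012     ]]
```

View pics/eye_s.png

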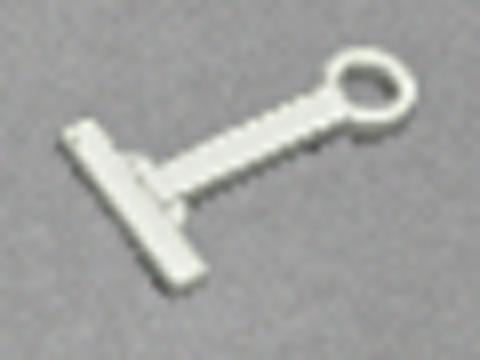

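Side crop: eye hole centre at about (368,83), crossbar top centre at about (134,200), and nothing obstructing the stem. Grasping at the two-camera average.

```bash
python3 - <<'E'
from h import *
import pickle; p,s=pickle.load(open("f0.pkl","rb"))
Cc=lambda U:(np.array(U,float)+.5)/8-.5+[360,235]
S=toplane(s,Cc([(370,80),(134,196)]),.012); print("side eye,bar",S.round(4))
T=np.array([[.6550,-.2158,.012],[.5609,-.2154,.012]])
M=(S+T)/2; d=(M[0]-M[1])[:2]; yaw=np.degrees(np.arctan2(d[1],d[0])); o=M.mean(0); 
print("origin",o,"yaw",yaw,np.linalg.norm(d))
for k in(0,180): print(k,env.inverse_kinematics([o[0],o[1],.1],[-90,0,yaw+k]), env.inverse_kinematics([.605,.12,.1],[-90,0,10+k]))
st=env.read_state();print(st["clock"])
E
```

```text
side eye,bar [[ 0.6574 -0.2179  0.012 ]
 [ 0.5604 -0.2179  0.012 ]]
origin [ 0.60843427 -0.21676509  0.012     ] yaw -0.11331960953159415 0.09555308230549736
0 [-5.28507041e+00  2.99039734e+01 -5.41069073e+00 -2.54444375e-14
 -5.46853358e+01 -8.48282492e+01] [ 2.62346178e+01  2.74223547e+01 -9.87039450e+00 -2.54444375e-14
 -5.27072508e+01 -1.06234618e+02]
180 [-5.28507041e+00  2.99039734e+01 -5.41069073e+00  2.54444375e-14
 -5.46853358e+01  9.51717508e+01] [ 2.62346178e+01  2.74223547e+01 -9.87039450e+00  2.54444375e-14
 -5.27072508e+01  7.37653822e+01]
1.0
```

```bash
python3 - <<'E'
from h import *
o=[-90,0,0]; x,y=.607,-.2168
env.goto([x,y,.2],o); env.gripper_to(.55)
env.move_straight([x,y,.04],rate=.2)
hit=env.move_straight([x,y,.0035],rate=.06,force_limit=6)
env.gripper_to(0,50); st=env.read_state(); print(hit,st["position"],st["opening"],st["force"])
env.move_straight([x,y,.14],rate=.15)
q=np.radians(10); ux=np.array([np.cos(q),np.sin(q)])
seat=np.array([.6555,.1305]); t=seat-.048*ux; print(t)
env.goto([*t,.112],[-90,0,10])
st=env.read_state(); print(st["clock"],st["position"],st["tool_rot"],st["opening"])
p=env.grab_frame("top"); s=env.grab_frame("side")
import pickle; pickle.dump((p,s),open("f1.pkl","wb"))
a=cv2.resize(p["image"][110:210,230:310],None,fx=5,fy=5,interpolation=cv2.INTER_CUBIC)
b=cv2.resize(s["image"][100:200,290:390],None,fx=5,fy=5,interpolation=cv2.INTER_CUBIC)[:a.shape[0]]
b=s["image"][105:205,290:370]; b=cv2.resize(b,None,fx=5,fy=5,interpolation=cv2.INTER_CUBIC)
cv2.imwrite("pics/hover.png",np.hstack([a,b]))
E
```

```text
False [ 0.60705031 -0.21677864  0.0036103 ] 0.14613716300140828 [-0.05432766 -0.34045467  0.84125066]
[0.60822923 0.12216489]
9.6833 [0.60838629 0.12118173 0.11196357] [-9.00125389e+01  1.25253348e-02  9.93038128e+00] 0.1489448686318387
```

View pics/hover.png

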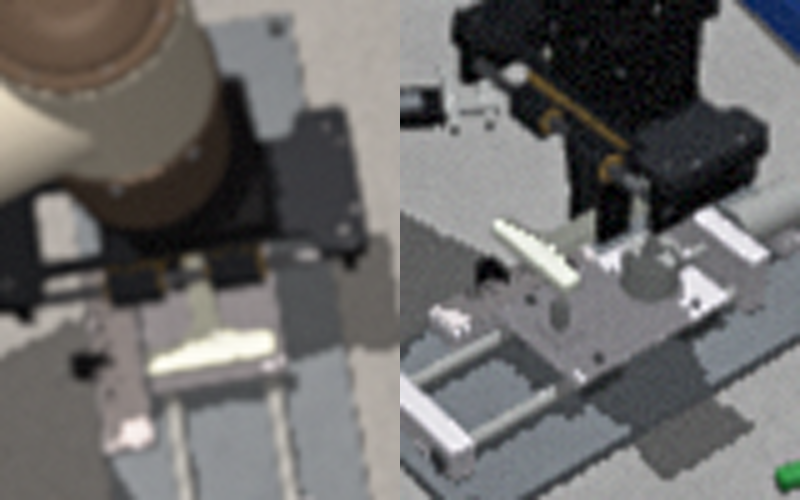

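The gripper holds the stem (opening about 13 mm). The crossbar shows in both views, in the top half at (212,350) and the side half at (535,252), but the eye is hidden behind the gripper. I'll overlay the projected model to check registration per camera.

```bash
python3 - <<'E'
from h import *
import pickle; p,s=pickle.load(open("f1.pkl","rb"))
t=np.array([.60839,.12118]); q=np.radians(9.93); ux=np.array([np.cos(q),np.sin(q)]); uy=np.array([-ux[1],ux[0]])
def W(x,y,z): return np.r_[t+x*ux+y*uy,z]
z0=.1120-.0035
box=[W(x,y,z) for z in(z0,z0+.012) for x,y in((-.055,-.035),(-.041,-.035),(-.041,.035),(-.055,.035))]
out=[]
for im,(u0,v0) in((p,(230,110)),(s,(290,105))):
    I=im["image"]; hull=cv2.convexHull(proj(im,box).astype(np.float32)).reshape(-1,2)
    # segment cream: bright, R>B noticeably
    c=I.astype(int); m=((c[...,2]-c[...,0]>12)&(c.min(2)>135)).astype(np.uint8)
    win=np.zeros_like(m); hc=hull.mean(0).astype(int); win[hc[1]-12:hc[1]+13,hc[0]-18:hc[0]+19]=1; m&=win
    cr=cv2.resize(I[v0:v0+100,u0:u0+80],None,fx=5,fy=5,interpolation=cv2.INTER_CUBIC)
    cv2.polylines(cr,[np.int32((hull-[u0,v0]+.5)*5-.5)],True,(0,0,255),1)
    out.append(cr)
cv2.imwrite("pics/ov.png",np.hstack(out))
E
```

```text
(no output)
```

View pics/ov.png

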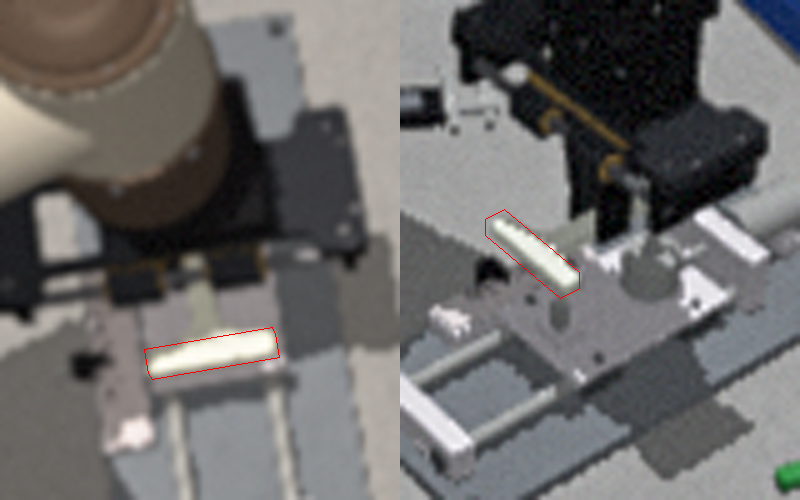

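The outline matches within about 1 px in the top view. In the side view there is about 1 px of calibration offset, which explains the y disagreement there. Corrected seat ≈ (0.6545, 0.132). Lowering with force guarding.

```bash
python3 - <<'E'
from h import *
t=[.6058,.1234]
env.move_straight([*t,.112],rotation=[-90,0,10],rate=.05)
env.dwell(.3); f0=env.read_state()["force"]
hit=env.move_straight([*t,.0600],rate=.035,force_limit=5)
st=env.read_state(); print(st["clock"],hit,st["position"],st["tool_rot"],st["force"]-f0,st["wrist_torque"],st["opening"])
p=env.grab_frame("top"); s=env.grab_frame("side")
a=cv2.resize(p["image"][110:210,230:310],None,fx=5,fy=5,interpolation=cv2.INTER_CUBIC)
b=cv2.resize(s["image"][105:205,290:370],None,fx=5,fy=5,interpolation=cv2.INTER_CUBIC)
cv2.imwrite("pics/seat.png",np.hstack([a,b]))
E
```

```text
11.5917 True [0.60567008 0.12332206 0.06354411] [-9.00315714e+01  4.87700476e-02  1.00215698e+01] [-1.0811139   0.10445468  4.72361872] [ 0.12484868  0.08385529 -0.03440719] 0.15597396412128792
```

View pics/seat.png

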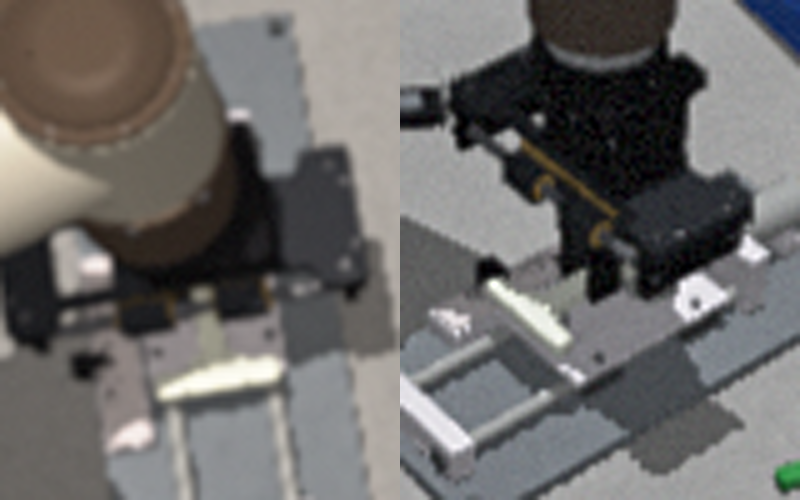

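It is seated: contact at TCP z = 0.0635, which puts the handle underside at exactly 60 mm, and the crossbar is level over the carriage in both views. Now I'll pull to engage, then on to about 30 mm, recording force against travel.

```bash
python3 - <<'E'
from h import *
import pickle
q=np.radians(10); u=np.array([np.cos(q),np.sin(q)]); t=np.array([.6058,.1234])
env.move_straight([*t,.0636],rate=.02); env.dwell(.2)
F0=env.read_state()["force"]; log=[]
for d in [0,2,3,4,5,6,7,8,10,14,20,27,34]:
    env.move_straight([*(t-u*d/1000),.0636],rate=.03)
    st=env.read_state(); f=st["force"]-F0; pos=st["position"]
    log.append((d,round(float((t-pos[:2])@u)*1000,2),round(float(f[:2]@u),2),round(float(f[:2]@[-u[1],u[0]]),2),round(float(f[2]),2)))
env.dwell(.3);st=env.read_state(); f=st["force"]-F0;pos=st["position"]
log.append(("end",float((t-pos[:2])@u)*1000,f[:2]@u,f[2],pos[2]))
for l in log: print(l)
print(st["clock"],st["opening"],F0)
p=env.grab_frame("top"); s=env.grab_frame("side"); pickle.dump((p,s),open("f2.pkl","wb"))
p0,s0=pickle.load(open("f0.pkl","rb"))
g=lambda im,u0,v0:cv2.resize(im["image"][v0:v0+36,u0:u0+48],None,fx=8,fy=8,interpolation=cv2.INTER_CUBIC)
cv2.imwrite("pics/marks.png",np.vstack([np.hstack([g(p0,236,160),g(s0,290,145)]),np.hstack([g(p,236,160),g(s,290,145)])]))
E
```

```text
(0, -0.17, -0.54, -0.75, 0.26)
(2, 1.76, 1.07, -1.25, -1.31)
(3, 2.18, 2.72, -0.87, -1.6)
(4, 3.6, 3.92, -0.25, -2.23)
(5, 4.87, 3.68, -0.97, -0.72)
(6, 5.94, 4.41, -0.03, -1.94)
(7, 6.95, 3.9, -0.56, -1.3)
(8, 7.88, 3.83, -0.12, -0.54)
(10, 9.93, 3.8, -0.58, -0.5)
(14, 13.67, 4.81, -1.0, -1.29)
(20, 19.12, 5.89, -1.06, -1.76)
(27, 25.51, 6.51, -1.36, -2.78)
(34, 31.87, 8.03, -1.42, -3.8)
('end', 31.778025508983482, np.float64(8.36683721946293), np.float64(-3.1268260494360467), np.float64(0.06402481121079863))
16.0917 0.15352943565183383 [0.54942525 0.74557433 0.95502342]
```

View pics/marks.png

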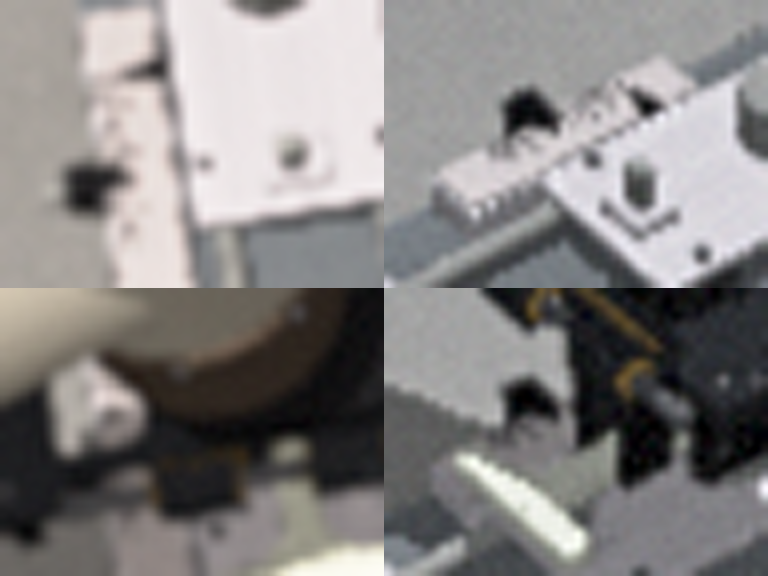

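The gripper now hides the pointer in both views. Only the flag shows, in the side half at (530,400). I'll therefore measure the pointer-to-flag gap from the unobstructed first frames, rectified into tester coordinates.

```bash
cat > rect.py <<'E'
from h import *
q=np.radians(10); u=np.array([np.cos(q),np.sin(q)]); v=np.array([-u[1],u[0]])
SEAT={"top":np.array([.6553,.1324]),"side":np.array([.6555,.1288])}
def rect(im,cam,z,x0=-.09,x1=.04,y0=.02,y1=.09,s=6000):
    o=SEAT[cam]-.03*u
    # image: columns = tester x (increasing right), rows = tester y decreasing
    xs=np.arange(x0,x1,1/s); ys=np.arange(y1,y0,-1/s)
    X,Y=np.meshgrid(xs,ys); P=o+X[...,None]*u+Y[...,None]*v
    m=proj(im,np.c_[P.reshape(-1,2),np.full(X.size,z)]).reshape(*X.shape,2).astype(np.float32)
    return cv2.remap(im["image"],m[...,0],m[...,1],cv2.INTER_CUBIC)
E
python3 - <<'E'
from rect import *
import pickle
p,s=pickle.load(open("f0.pkl","rb")); o=[]
for n,im in(("top",p),("side",s)):
    r=rect(im,n,.035,y0=.035,y1=.083); 
    for i in range(0,130,10): cv2.line(r,(i*6,0),(i*6,5 if i%50-40 else 14),(0,0,255),1)
    o.append(r)
print(o[0].shape); cv2.imwrite("pics/rect.png",np.vstack(o))
E
```

```text
(288, 780, 3)
```

View pics/rect.png

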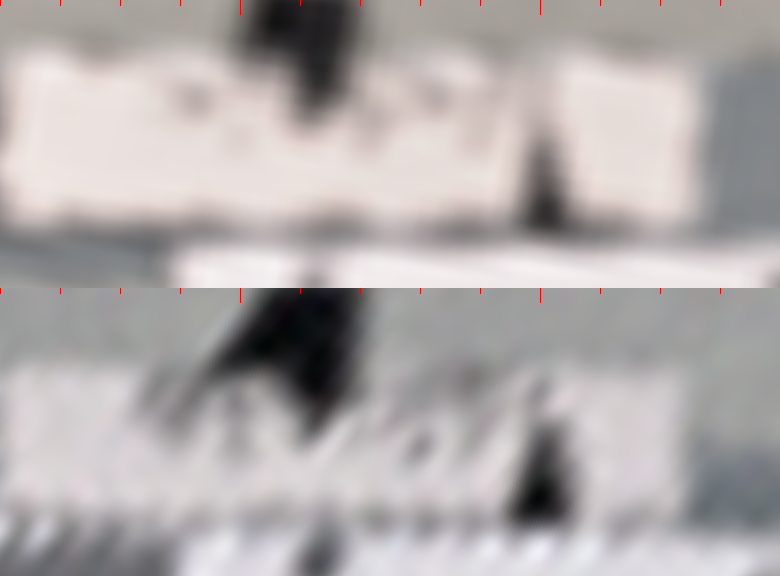

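Rectified frames (6 px/mm):

| | pointer tip | flag nib tip | gap |
|---|---|---|---|
| top | (543,135) | (315,120) | 38.0 mm |
| side | (547,425) | (318,435) | 38.2 mm |

So the target draw is about 38.1 mm. Engagement was near 4 mm of TCP travel. I'll pull to about 35 mm and check the carriage displacement in the images.

```bash
python3 - <<'E'
from rect import *
import pickle
t=np.array([.6058,.1234])
env.move_straight([*(t-u*.0415),.0634],rate=.03); env.dwell(.3)
st=env.read_state(); F0=np.array([.549,.746,.955]); f=st["force"]-F0
print(st["clock"],"travel",(t-st["position"][:2])@u*1000,"F",f[:2]@u,f[2],st["position"][2],st["tool_rot"],st["opening"])
p,s=env.grab_frame("top"),env.grab_frame("side"); pickle.dump((p,s),open("f3.pkl","wb"))
p0,s0=pickle.load(open("f0.pkl","rb")); o=[]
for n,a,b in(("top",p0,p),("side",s0,s)):
    o.append(np.vstack([rect(im,n,.038,x0=-.16,x1=.04,y0=-.05,y1=.045,s=3000) for im in(a,b)]))
im=np.hstack([o[0][:, :390],o[1][:, :390]])
for i in range(0,130,10):
    for c in(0,390): cv2.line(im,(c+i*3,0),(c+i*3,6),(0,0,255),1)
print(im.shape); cv2.imwrite("pics/carr.png",im)
E
```

```text
16.8917 travel 38.540854711204105 F 9.094517351964004 -3.434269329015387 0.06402699657033875 [-89.98894508  -0.16653779  10.02476951] 0.15492652049198405
(570, 780, 3)
```

View pics/carr.png

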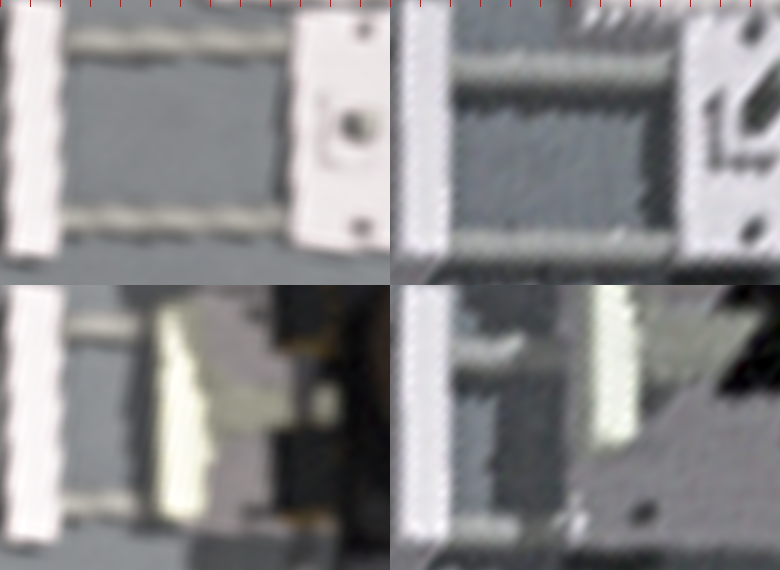

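In the rectified pair (3 px/mm), the side view shows the carriage screw moving from (754,230) to (643,514) and the front edge from 681 to 571. That is about 37 mm of draw, more than the travel-based estimate of about 34.5. I'll refine numerically over both pulled frames.

```bash
python3 - <<'E'
from rect import *
import pickle
fr={k:pickle.load(open(f"f{k}.pkl","rb")) for k in(0,2,3)}
for z in(.034,.038):
  R={}
  for k,(p,s) in fr.items():
    R[k]=cv2.cvtColor(rect(s,"side",z,x0=-.16,x1=.04,y0=-.05,y1=.045,s=5000),cv2.COLOR_BGR2GRAY).astype(float)
  def screw(g,xg):  # xg guess in 3px/mm units -> 5
    x=int(xg/3*5); y=int(230/3*5); w=g[y-22:y+23,x-27:x+28]; d=np.clip(np.median(w)*.85-w,0,None)
    Y,X=np.mgrid[y-22:y+23,x-27:x+28]; return (d*X).sum()/d.sum()/5,(d*Y).sum()/d.sum()/5,np.median(w)
  a=screw(R[0],364)
  print(z,"home",np.round(a,2))
  for k,gx in((2,273),(3,253)):
    for it in range(3):
        b=screw(R[k],gx); gx=b[0]*3
    print(k,np.round(b,2),"draw",round(a[0]-b[0],2))
E
```

```text
0.034 home [123.13  74.45 174.  ]
2 [ 93.38  73.93 115.  ] draw 29.75
3 [ 86.83  73.73 109.  ] draw 36.3
0.038 home [120.56  77.01 152.  ]
2 [91.01 76.26 99.  ] draw 29.56
3 [84.63 75.96 94.  ] draw 35.93
```

Measured draw is 36.1 ± 0.3 mm, a consistent 2.3 mm behind TCP travel, so about 1.9 mm remains. I'll draw that, then take the last look.

```bash
python3 - <<'E'
from rect import *
import pickle
t=np.array([.6058,.1234])
env.move_straight([*(t-u*.0435),.0634],rate=.02); env.dwell(.4)
st=env.read_state(); f=st["force"]-np.array([.549,.746,.955])
print(st["clock"],"travel",(t-st["position"][:2])@u*1000,"F",f[:2]@u,f[2],st["position"][2],st["opening"])
p,s=env.grab_frame("top"),env.grab_frame("side"); pickle.dump((p,s),open("f4.pkl","wb"))
s0=pickle.load(open("f0.pkl","rb"))[1]
R=[cv2.cvtColor(rect(i,"side",.038,x0=-.16,x1=.04,y0=-.05,y1=.045,s=5000),cv2.COLOR_BGR2GRAY).astype(float) for i in(s0,s)]
def screw(g,xg):
    y=383
    for _ in range(3):
        x=int(xg); w=g[y-22:y+23,x-27:x+28]; d=np.clip(np.median(w)*.85-w,0,None); X=np.mgrid[y-22:y+23,x-27:x+28][1]; xg=(d*X).sum()/d.sum()
    return xg/5
print("draw",screw(R[0],603)-screw(R[1],415))
o=[rect(i,c,.035,y0=.035,y1=.083) for c,i in(("top",p),("side",s))]
cv2.imwrite("pics/fin.png",np.vstack(o))
E
```

```text
17.6417 travel 40.31432863367772 F 9.345502190405258 -4.70184625936471 0.06408584813313369 0.1538843071024771
draw 37.945774057946764
```

View pics/fin.png

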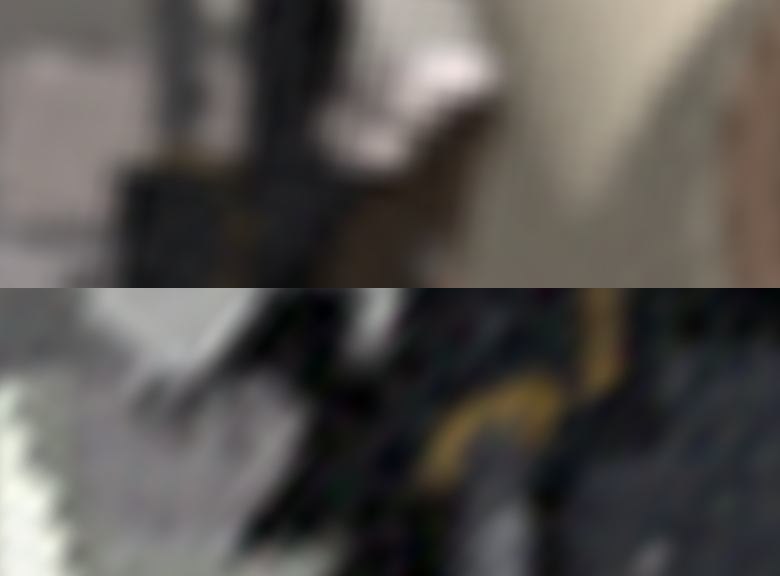

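The final view shows the flag block unmoved (side half, about (310,330)), with the pointer hidden by the gripper. The screw-based draw is 37.9 mm against a target of about 38.1. The TCP sits 0.5 mm above the seated height, so I'll ease it down until the stem presses lightly on the rest again and recheck.

```bash
python3 - <<'E'
from rect import *
import pickle
t=np.array([.6058,.1234]); F0=np.array([.549,.746,.955])
for z in(.0631,.0628,.0625,.0622,.0619,.0616):
    env.move_straight([*(t-u*.0436),z],rate=.01); env.dwell(.2)
    st=env.read_state(); f=st["force"]-F0
    print(z,st["position"][2].round(5),f[2].round(2),(f[:2]@u).round(2),((t-st["position"][:2])@u*1000).round(2))
    if f[2]>1.5 or st["position"][2]<.0634: break
s0=pickle.load(open("f0.pkl","rb"))[1]; D=[]
def screw(im,xg):
    g=cv2.cvtColor(rect(im,"side",.038,x0=-.16,x1=.04,y0=-.05,y1=.045,s=5000),cv2.COLOR_BGR2GRAY).astype(float); y=383
    for _ in range(3):
        x=int(xg); w=g[y-22:y+23,x-27:x+28]; d=np.clip(np.median(w)*.85-w,0,None); X=np.mgrid[y-22:y+23,x-27:x+28][1]; xg=(d*X).sum()/d.sum()
    return xg/5
for _ in range(4): D.append(screw(s0,603)-screw(env.grab_frame("side"),413))
print(np.round(D,2),st["clock"],st["opening"],st["tool_rot"])
E
```

```text
0.0631 0.06392 -4.09 9.74 40.29
0.0628 0.06375 -4.13 9.13 40.14
0.0625 0.06361 -3.67 9.34 39.98
0.0622 0.06356 -2.24 10.31 39.74
0.0619 0.06352 -1.47 9.97 39.48
0.0616 0.06352 -0.4 9.44 39.23
[36.58 36.74 36.77 36.95] 20.4417 0.1532709748828438 [-89.97968831  -0.3566604   10.05513204]
```

The stem is resting again (z = 0.0635), but the draw eased to 36.8 mm. I'll restore it to about 38.1.

```bash
python3 - <<'E'
from rect import *
import pickle
t=np.array([.6058,.1234]); F0=np.array([.549,.746,.955])
s0=pickle.load(open("f0.pkl","rb"))[1]
def screw(im,xg):
    g=cv2.cvtColor(rect(im,"side",.038,x0=-.16,x1=.04,y0=-.05,y1=.045,s=5000),cv2.COLOR_BGR2GRAY).astype(float); y=383
    for _ in range(3):
        x=int(xg); w=g[y-22:y+23,x-27:x+28]; d=np.clip(np.median(w)*.85-w,0,None); X=np.mgrid[y-22:y+23,x-27:x+28][1]; xg=(d*X).sum()/d.sum()
    return xg/5
h=screw(s0,603); c=.0436
for c in(.0446,.0452):
    env.move_straight([*(t-u*c),.0616],rate=.01); env.dwell(.4)
    D=[h-screw(env.grab_frame("side"),413) for _ in range(4)]
    st=env.read_state(); f=st["force"]-F0
    print(c,np.round(D,2),((t-st["position"][:2])@u*1000).round(2),st["position"][2].round(5),f.round(2),st["tool_rot"],st["clock"])
    if np.mean(D)>37.7: break
E
```

```text
0.0446 [37.93 38.01 37.78 37.87] 40.2 0.06351 [10.15 -0.27  0.41] [-89.97950551  -0.36024645  10.05641436] 21.4917
```

```bash
python3 -c "
from h import *
st=env.read_state(); print(st['position'],st['opening'],st['qvel'].round(2)); env.close_job()"
```

```text
[0.56613031 0.11689322 0.06351218] 0.15090533082941485 [-0.    0.   -0.08  0.04 -0.03 -0.01]
the job is handed in; nothing more can be done
```

The job is handed in with the arm still holding the pull, and by my measurements the pointer is at the flag to within about 0.5 mm. I could not confirm that by eye, because the gripper hid the pointer in both cameras.

I gripped the white T-handle by its stem, set its eye over the post with the stem on the front rest, and pulled straight out along the rods.

**Last checks**
- **Draw:** a carriage screw in the side camera gave 37.9 mm. I had measured the pointer-to-flag gap as 38.0 mm (top) and 38.2 mm (side) in the first, unobstructed pictures.
- **Level:** the tool stood at 63.5 mm, the same height as when the handle was first seated. The stem had lifted about 0.5 mm during the pull, so I lowered it again; that let the draw slip to 36.8 mm, and I drew it back out.
- **Tool tilt:** it was 0.36° at the end.
- **Flag:** it appeared unmoved in the last picture.
- **Grip:** the grip was steady, and the clock stood at about 21.5 s.

**Disagreement:** the pull force read about 10 N, where the nominal spring figures give 10.4 N at 38 mm. Readings just before that were 9 to 10 N, suggesting 31 to 36 mm. I trusted the pictures over the force.

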